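# Run a photometer's sample slide through zero to the reading latch

### The job

Of the two bench photometers, take the one with a capped vial standing in its slide: push that slide all the way in to its inner stop with the fingertips, then let it go so that it springs back and latches at its middle (reading) position. Only push: pick nothing up, do not touch the vial, leave the other photometer and the things around alone, and finish clear of everything.

Things in the scene. Friction and masses are not known exactly. Their poses are not given: they have to be found in the camera images.
- reader_a: the loaded photometer, fixed: white base plate 200 x 112 x 12 mm, two grey towers (tops 58 mm above the bench) either side of the slide, a white block at the rear (46 mm high). Origin: centre of the underside, on the bench; +x points from the push-plate end to the rear, the way the slide is pushed; z up. Turned up to 0.5 rad. An identical one without a vial stands beside it.
- slide_a_face (a point): centre of the front of the slide's upright aluminium push plate, moves with it; axes as reader_a. Plate 50 mm wide (y), 10 thick, from 13 to 58 mm above the bench (this point: 35.5 mm); free in front, so fingers pointing down can push it along +x. At the start 92.5 mm in front of reader_a's origin. The vial's near side is 42 mm behind this face.
- slide_a (a joint): travel of the loaded slide, m: 0 = out (start), 0.060 = inner stop. A spring pushes it out with 3 N at 0, 9 N at 0.060; damped, it returns at 0.1 to 0.3 m/s. Going in, a tooth on it pushes a sprung stop pin aside; past about 0.031 the pin jumps back out, and the slide, let go, returns only to the pin and stays latched at 0.030. Let go before that, it returns to 0.
- vial_center (a point): centre (half-way up) of the loose sample vial, 25 mm diameter, 58 mm tall (top 79 mm above the bench), amber glass with white cap, 35 g, standing in the square black open-topped well of the slide (20 mm deep), 1.5 mm play; its foot is 21 mm above the bench. z axis along the vial.
- reader_b: the other, empty photometer, same shape, axes and origin as reader_a; not to be touched.
- slide_b (a joint): travel of the empty photometer's slide, m, 0 = out; to stay at 0.
- spare_vial: loose capped vial like the sample vial, standing on the bench behind a photometer; origin at its foot. Leave alone.
- beaker: loose glass beaker, 60 mm diameter, 70 mm tall, standing on the bench behind a photometer; origin at its foot. Leave alone.
- jar: loose white jar, 52 mm diameter, 60 mm tall, at the left; origin at its foot. Leave alone.
- wash_bottle: loose white wash bottle, 72 mm diameter, 210 mm tall with its bent spout, at the left; origin at its foot. Leave alone.
- tall_beaker: loose glass beaker, 84 mm diameter, 110 mm tall, at the right; origin at its foot. Leave alone.
- vial: the same sample vial; origin at the centre of its foot. Not to be touched or lifted.
Things that resemble listed ones, but are neither listed nor needed, are in the scene too. Leave any purple look-alike of the reader_a alone.

How it is judged:
On the way:
1. the loaded slide is pushed in to its inner stop (value of joint slide_a above 0.054 m), for 0.1 s.
At the end, for the whole second after the job is handed in: The loaded slide, having been at the inner stop (beyond 54 mm of its 60 mm), rests latched at 30 mm (within 4 mm), the vial seated upright in it (within 0.2 rad), the other photometer's slide still out, and every bystander within 30 mm of its start (value of joint slide_a between 0.026 and 0.034 m and velocity of joint slide_a between -0.005 and 0.005 m/s and z of vial_center in the frame of slide_a_face below 0.019 m and horizontal distance between vial_center and slide_a_face below 0.06 m and angle between vial_center's own z axis and vertical below 0.2 rad and value of joint slide_b below 0.004 m and distance of each of beaker, jar, wash_bottle, tall_beaker, spare_vial from where it was at the start of the episode below 0.03 m); the robot touches nothing.
It fails at once if the vial is touched (contact force between any of the fingers, the arm and vial above 0.5 N).
It fails at once if the vial is lifted out of its seat (z of vial_center in the frame of slide_a_face above 0.025 m).
It fails at once if the other photometer is touched or its slide moved (contact force between any of the fingers, the arm and reader_b above 1 N or value of joint slide_b above 0.006 m).
It fails at once if a bystander is displaced, lifted or carried (distance of any of beaker, jar, wash_bottle, tall_beaker, spare_vial from where it was at the start of the episode above 0.03 m).
It also fails if it takes over 35 s, if anything falls off the work surface, if the arm or the gripper's body presses on something with over 40 N, if the wrist force passes 120 N, or if a joint passes its speed limit or range.

### The arm

A 7-joint arm with a two-finger parallel gripper is mounted at the origin on the work surface. World frame = base frame: x ahead of the robot, y to its left, z up, the work surface at z = 0. Lengths are in m, angles in rad, forces in N, time in s.
With the tool pointing down it reaches from about 0.35 to 0.9 m from the base axis. Payload 7.2 kg.
Tool frame: the origin (TCP) lies at the very end of the fingers, on their centre line; the grasp point (between the pads) lies 19 mm behind it; z points along the fingers, y is the direction in which the jaws open and shut (so a half turn about z gives the same grasp; the last joint's range is limited). The gripper opens to 88 mm and grips with 3 to 60 N. Pads are 20 mm wide; open, the fingers measure 115 mm over their backs; the gripper's body (75 mm by 178 mm) begins 61 mm behind the grasp point.
Start: joints at [1.154, 0.411, -0.013, 1.596, 0.006, 1.134, -0.082], TCP at [0.214, -0.587, 0.196] pointing down, gripper open.
Joint ranges: [-2.95, 2.95], [-0.29, 1.99], [-1.47, 1.44], [0.14, 2.54], [-1.03, 4.17], [0.13, 1.85], [-2.86, 2.86]. Speed limits (rad/s): [2.39, 2.39, 3.01, 3.01, 3.14, 3.14, 3.14].

### API

Orientations are given as a 3x3 rotation matrix whose columns are the frame's x, y, z axes.
In Python, from bench import get_state, snapshot, calibration, job_done, cut_out, tip_of gives the robot as it stands.
- The arm moves only by the shell command python3 -m crank 'ROWS' [OPENING] [FORCE]. ROWS is JSON, a list of rows, each an object with "xyz": the shift along the tool's x, y, z in m, a list of three; "delta_rot": the turn, a rotation vector about the tool's x, y, z in degrees, a list of three. A call has exactly 5 rows; each row shifts and turns the pose as measured when the row begins, along the tool's axes as they then stand; what a row does not reach is not made up. A row lasts 1/12 s, in which the tool goes at most 41.7 mm and 7.16 degrees, less where a joint would pass 70% of its speed; a pose out of reach is approached as far as the arm can. A call is refused whole if a number of a shift passes 0.0417 or a number of a turn 7.16, either way. A call with a gripper value outside its range is refused whole. OPENING is the finger opening in m, from 0 to 0.0878, set as the call begins (- or left out, the last holds). The fingers move at their own pace and stop on an object; FORCE is the grip in N (left out, the last holds). Time passes only in rows, so rows that do not move let the fingers close, or fill a call up. It gives the time, the measured TCP pose, the force and the opening at its end, in the units of the state.
- get_state(): the state, without advancing time (a new reading comes with each control period).
- snapshot(name): name is "scene" or "top"; returns the picture (384x512x3 uint8, red, green, blue); there is no depth.
- calibration(name): a dict with "K" (3x3 intrinsics, pixels), "origin" and "orientation" of the camera in the world. Camera axes: x right, y down, z forward; pixel columns grow to the right and rows downward; lengths in m; the calibration is good to about 2 mm. A picture is of the moment at which its call begins. calibration takes no time and is no camera call.
- job_done(): hands the job in, once; it reports no verdict.
Trained networks look in the newest picture that a camera, given by its name, has taken for a name from the list of things; names that differ only in an ending like _2 or _b are one class to them, and where a whole thing is asked for, a point or a joint stands for the part that bears it (a point fixed in the world has none). Each returns a list of dicts, best first, with "p" (0 to 1); they miss things now and then, are a little off and sometimes report something else, mostly with a low value. They report only what shows in the picture. A call takes as long as a camera call. They do not tell look-alikes from the thing itself.
- cut_out(camera, name): "mask" (384x512 bool, what is visible of it) and "location" ([column, row] in pixels, amid what is visible of it).
- tip_of(camera, name): "location" ([column, row] in pixels: a listed point, or the origin of a listed thing).
The state is a dict: "t": time; "joints": joint angles; "qvel": joint speeds; "tau": joint torques, N m; "tcp_pos": TCP position; "ee_rot": TCP orientation; "wrist_force": force on the tool from outside, world axes, zero at the start; "torque": the same for the moment, N m; "grip_width": finger opening in m.
Only numpy, scipy, OpenCV 4.12 (cv2) and the standard library are available. Lean on these libraries where they do the work, as an engineer would, in place of code of your own. Each camera call takes 0.05 s, during which the arm holds its last target. There are 200 camera calls.

## Working session

There is one attempt and no reset: what is moved stays moved. The work goes in short steps, Python scripts to look and compute and a shell command to move; the robot and the scene stay as the last step left them, time stands still between calls to the robot, and variables do not carry over. Pictures are saved under pics/ and viewed, about 8 in all and at most 12, crops included, and the job is handed in when it is done.

```bash
mkdir -p pics; cat > h.py <<'E'
import numpy as np, cv2
from bench import *
def ray(cam,px):
    c=calibration(cam);K=np.array(c["K"]);R=np.array(c["orientation"]);o=np.array(c["origin"])
    d=R@np.linalg.solve(K,[px[0],px[1],1.]);return o,d
def at(cam,px,z):
    o,d=ray(cam,px);return o+d*(z-o[2])/d[2]
def save(cam,n):
    im=snapshot(cam);cv2.imwrite(f"pics/{n}.png",im[:,:,::-1]);return im
E
python3 - <<'E'
from h import *
for cam in ("scene","top"):
    save(cam,cam+"0")
    print(cam,np.round(calibration(cam)["origin"],3))
    for n,z in (("reader_a",0),("slide_a_face",.0355),("vial_center",.05)):
        for r in tip_of(cam,n)[:4]: print(n,np.round(r["p"],2),np.round(r["location"],1),np.round(at(cam,r["location"],z),3))
s=get_state();print(s["t"],s["tcp_pos"],np.round(s["ee_rot"],3),s["grip_width"])
a=cv2.imread("pics/scene0.png");b=cv2.imread("pics/top0.png")
E
```

```text
scene [1.293 0.458 0.844]
reader_a 0.95 [223.9 137.7] [ 0.219 -0.267  0.   ]
reader_a 0.9 [272.9 239.9] [0.613 0.142 0.   ]
reader_a 0.9 [186.4 192.5] [ 0.558 -0.205  0.   ]
reader_a 0.71 [357.9 204.7] [0.354 0.317 0.   ]
slide_a_face 0.81 [286.6 208.1] [0.507 0.136 0.035]
slide_a_face 0.78 [371.4 178.9] [0.253 0.326 0.035]
slide_a_face 0.59 [232.3 123.6] [ 0.162 -0.26   0.035]
vial_center 0.63 [278.6 216.2] [0.563 0.135 0.05 ]
top [ 0.303 -0.003  1.106]
reader_a 0.85 [328.6 169.2] [ 0.561 -0.212  0.   ]
reader_a 0.69 [223.3 156.8] [0.606 0.126 0.   ]
reader_a 0.61 [353.6 273.1] [ 0.238 -0.274  0.   ]
reader_a 0.59 [161.2 234.9] [0.356 0.318 0.   ]
slide_a_face 0.79 [150.9 263.7] [0.269 0.335 0.036]
slide_a_face 0.78 [358.2 306.3] [ 0.147 -0.274  0.036]
slide_a_face 0.64 [218.4 182.6] [0.514 0.136 0.036]
vial_center 0.53 [219.4 164.1] [0.569 0.132 0.05 ]
0.4 [ 0.21359253 -0.58729912  0.19623127] [[ 0.94   0.342 -0.   ]
 [ 0.342 -0.94   0.   ]
 [-0.    -0.    -1.   ]] 0.0878904593031148
```

View pics/top0.png

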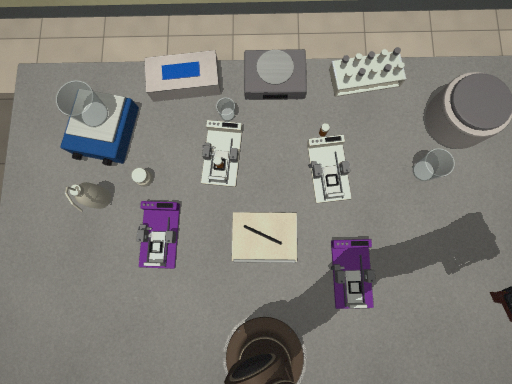

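View pics/scene0.png

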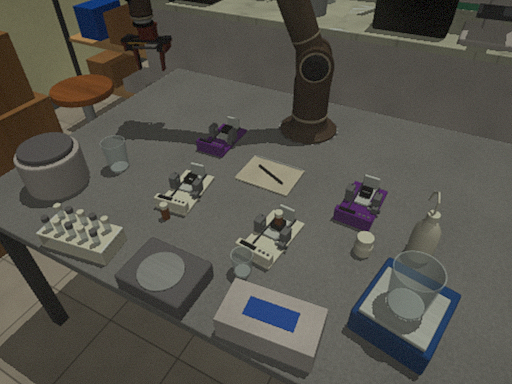

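The top view shows the loaded white reader at about (222,155), with the vial in its slide. The empty white one is at (329,172), and the purple look-alikes are at (160,235) and (352,273). Next I'll take a closer look for the yaw.

```bash
python3 - <<'E'
from h import *
im=cv2.imread("pics/top0.png")
snapshot("top")
for r in cut_out("top","reader_a"):
    l=r["location"]
    if abs(l[0]-222)<15 and abs(l[1]-155)<20:
        m=r["mask"]; ys,xs=np.nonzero(m)
        P=np.array([at("top",(x,y),.012)[:2] for x,y in zip(xs,ys)],np.float32)
        c,s,a=cv2.minAreaRect(P); print(r["p"],c,s,a, m.sum())
        print(np.round(cv2.boxPoints((c,s,a)),3))
snapshot("scene")
for n,z in (("slide_a_face",.0355),("vial_center",.05)):
    for r in tip_of("scene",n)[:4]: print(n,r["p"],at("scene",r["location"],z))
c=im[110:200,180:260]
cv2.imwrite("pics/c1.png",cv2.resize(c,None,fx=6,fy=6,interpolation=cv2.INTER_CUBIC))
E
```

```text
0.81 (0.6165394186973572, 0.13224869966506958) (0.11642066389322281, 0.2100195437669754) 84.09748840332031 2110
[[0.506 0.085]
 [0.715 0.064]
 [0.727 0.179]
 [0.518 0.201]]
slide_a_face 0.88 [0.53022436 0.15176632 0.0355    ]
slide_a_face 0.85 [0.25438216 0.32292937 0.0355    ]
slide_a_face 0.49 [ 0.14812708 -0.25751058  0.0355    ]
slide_a_face 0.26 [0.51076396 0.52065082 0.0355    ]
vial_center 0.44 [0.57183239 0.14430894 0.05      ]
```

View pics/c1.png

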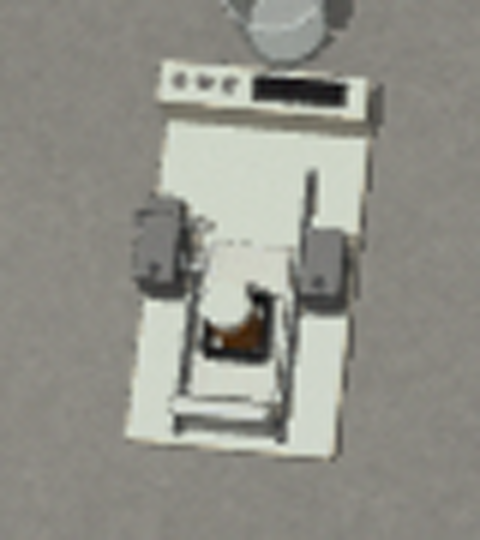

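The crop shows the reader's base plate front corners at about (201,183) and (236,186). That gives a yaw of about -0.10 rad. The vial is amber with a white cap and sits in the black well.

```bash
python3 - <<'E'
from h import *
f=lambda x,y,z:at("top",(x/6+180,y/6+110),z)
L,R=f(125,438,.012),f(335,457,.012); B1,B2=f(165,122,.012),f(370,137,.012)
print(L,R,B1,B2)
yaw=np.mean([np.arctan2((L-R)[1],(L-R)[0])-np.pi/2,np.arctan2((B1-L)[1],(B1-L)[0])])
ex=np.array([np.cos(yaw),np.sin(yaw),0]); m=(L+R)/2
face=m+.0075*ex; print("yaw",yaw,"face",face,"plate top",f(172,415,.058),f(283,425,.058), f(228,420,.058))
print("origin",m+.1*ex)
w=face-.06*ex; p=np.array(get_state()["tcp_pos"]); print("wp",w)
Rw=np.array(get_state()["ee_rot"]); print("delta tool now",Rw.T@(w-p))
t=np.array([[ex[0],ex[1],0],[ex[1],-ex[0],0],[0,0,-1]]); print("rot deg",np.degrees(cv2.Rodrigues(Rw.T@t)[0].ravel()), "delta aligned",t.T@(w-p))
E
```

```text
[0.51762408 0.19504132 0.012     ] [0.50645383 0.08381942 0.012     ] [0.69237236 0.17742519 0.012     ] [0.68245333 0.06588873 0.012     ]
yaw -0.10028280907003133 face [0.51950127 0.13867951 0.012     ] plate top [0.52026412 0.16305917 0.058     ] [0.51458559 0.10660189 0.058     ] [0.51741948 0.13454595 0.058     ]
origin [0.61153654 0.12941889 0.012     ]
wp [0.45980272 0.14468639 0.012     ]
delta tool now [ 0.48155052 -0.60386323  0.18434332]
rot deg [ 4.32615443e-03 -1.71117456e-03  2.57295171e+01] delta aligned [ 0.1716638  -0.75303233  0.1843855 ]
```

```bash
python3 -m crank '[{"xyz":[0,-0.03,0],"delta_rot":[0,0,5.15]},{"xyz":[0,-0.03,0],"delta_rot":[0,0,5.15]},{"xyz":[0,-0.03,0],"delta_rot":[0,0,5.15]},{"xyz":[0,-0.03,0],"delta_rot":[0,0,5.15]},{"xyz":[0,-0.03,0],"delta_rot":[0,0,5.15]}]' 0 20
python3 -m crank '[{"xyz":[0.02,-0.036,0],"delta_rot":[0,0,0]},{"xyz":[0.02,-0.036,0],"delta_rot":[0,0,0]},{"xyz":[0.02,-0.036,0],"delta_rot":[0,0,0]},{"xyz":[0.02,-0.036,0],"delta_rot":[0,0,0]},{"xyz":[0.02,-0.036,0],"delta_rot":[0,0,0]}]'
python3 - <<'E'
from h import *
s=get_state();p=np.array(s["tcp_pos"]);R=np.array(s["ee_rot"]);print(s["t"],p,np.round(R,3),np.round(s["joints"],2),s["wrist_force"])
print("delta",R.T@(np.array([.4598,.1437,.05])-p))
E
```

```text
t: 1.07
tcp_pos: [0.187, -0.4403, 0.1939]
ee_rot: [[0.993, -0.121, -0.0], [-0.121, -0.993, -0.001], [-0.0, 0.001, -1.0]]
wrist_force: [-0.4, 0.6, 0.3]
grip_width: 0.0578
t: 1.48
tcp_pos: [0.3059, -0.2708, 0.1949]
ee_rot: [[0.99, -0.141, 0.0], [-0.141, -0.99, -0.006], [0.001, 0.006, -1.0]]
wrist_force: [1.0, 0.0, -0.0]
grip_width: 0.0242
1.4833 [ 0.30585448 -0.27076693  0.19489533] [[ 0.99  -0.141  0.   ]
 [-0.141 -0.99  -0.006]
 [ 0.001  0.006 -1.   ]] [ 0.77  0.04 -0.17  2.08  0.01  1.02 -1.12] [ 1.04673716  0.00104762 -0.03954297]
delta [ 0.09403449 -0.4327884   0.1425778 ]
```

```bash
python3 -m crank '[{"xyz":[0.02,-0.036,0],"delta_rot":[0,0,-0.5]},{"xyz":[0.02,-0.036,0],"delta_rot":[0,0,-0.5]},{"xyz":[0.02,-0.036,0],"delta_rot":[0,0,-0.5]},{"xyz":[0.02,-0.036,0],"delta_rot":[0,0,-0.5]},{"xyz":[0.015,-0.036,0],"delta_rot":[0,0,-0.5]}]'
python3 -m crank '[{"xyz":[0,-0.036,0],"delta_rot":[0,0,0]},{"xyz":[0,-0.036,0],"delta_rot":[0,0,0]},{"xyz":[0,-0.036,0],"delta_rot":[0,0,0]},{"xyz":[0,-0.036,0],"delta_rot":[0,0,0]},{"xyz":[0,-0.036,0],"delta_rot":[0,0,0]}]'
python3 - <<'E'
from h import *
s=get_state();p=np.array(s["tcp_pos"]);R=np.array(s["ee_rot"]);print(s["t"],np.round(s["joints"],2))
print("delta",R.T@(np.array([.4598,.1437,.05])-p), np.degrees(np.arctan2(R[1,0],R[0,0])))
E
```

```text
t: 1.9
tcp_pos: [0.4242, -0.0998, 0.1965]
ee_rot: [[0.995, -0.097, 0.007], [-0.097, -0.995, -0.009], [0.007, 0.009, -1.0]]
wrist_force: [0.6, -0.4, -0.3]
grip_width: 0.0007
t: 2.32
tcp_pos: [0.4452, 0.089, 0.1967]
ee_rot: [[0.995, -0.097, 0.013], [-0.097, -0.995, -0.009], [0.013, 0.007, -1.0]]
wrist_force: [1.0, -0.4, -1.1]
grip_width: 0.0001
2.3167 [ 0.2   0.15 -0.56  1.97  0.11  1.04 -2.08]
delta [ 0.00730471 -0.05690249  0.14643168] -5.549086600435805
```

```bash
python3 -m crank '[{"xyz":[0,-0.02,0.02],"delta_rot":[0.2,-0.4,0]},{"xyz":[0,-0.02,0.03],"delta_rot":[0.2,-0.35,0]},{"xyz":[0,-0.012,0.03],"delta_rot":[0,0,0]},{"xyz":[0,0,0.03],"delta_rot":[0,0,0]},{"xyz":[0,0,0.025],"delta_rot":[0,0,0]}]'
python3 - <<'E'
from h import *
s=get_state();p=np.array(s["tcp_pos"]);R=np.array(s["ee_rot"]);print(s["t"],p,np.round(R,3))
print("delta",R.T@(np.array([.4598,.1437,.035])-p))
a=save("top","t2")
b=save("scene","s2")
c=cv2.resize(a[100:220,160:280],(400,400),interpolation=2);d=cv2.resize(b[150:280,220:350],(400,400),interpolation=2)
cv2.imwrite("pics/c2.png",np.hstack([c,d])[:,:,::-1])
for cam in("top","scene"):
  for r in tip_of(cam,"slide_a_face")[:3]: print(cam,r["p"],r["location"],at(cam,r["location"],.0355))
E
```

```text
t: 2.73
tcp_pos: [0.457, 0.1568, 0.0647]
ee_rot: [[0.996, -0.085, 0.018], [-0.085, -0.996, 0.009], [0.017, -0.01, -1.0]]
wrist_force: [0.2, -1.4, -0.2]
grip_width: 0.0001
2.7333 [0.45699681 0.15675241 0.0646684 ] [[ 0.996 -0.085  0.018]
 [-0.085 -0.996  0.009]
 [ 0.017 -0.01  -1.   ]]
delta [0.00340533 0.0130731  0.0295962 ]
top 0.85 [357.2, 305.7] [ 0.14830163 -0.27083617  0.0355    ]
top 0.73 [218.4, 182.2] [0.51505458 0.13615725 0.0355    ]
top 0.73 [152.8, 263.7] [0.26873924 0.32888847 0.0355    ]
scene 0.86 [287.6, 212.6] [0.52368792 0.14684188 0.0355    ]
scene 0.66 [373.7, 178.2] [0.24585361 0.33156099 0.0355    ]
scene 0.56 [234.1, 123.6] [ 0.15830836 -0.25385804  0.0355    ]
```

View pics/c2.png

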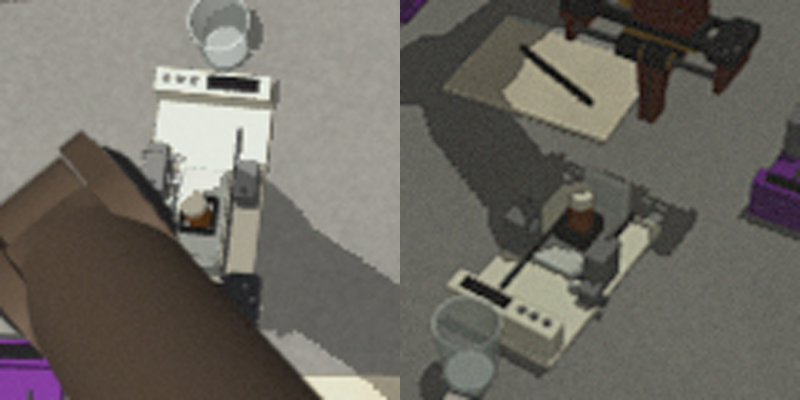

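The gripper is about 60 mm in front of the push plate and above it. The vial is standing upright, and the lateral offset is 13 mm. Next I'll align, go down and measure.

```bash
python3 -m crank '[{"xyz":[0,0.007,0.01],"delta_rot":[-0.3,-0.5,0.5]},{"xyz":[0,0.006,0.01],"delta_rot":[-0.3,-0.5,0.4]},{"xyz":[0,0,0.008],"delta_rot":[0,0,0]},{"xyz":[0,0,0],"delta_rot":[0,0,0]},{"xyz":[0,0,0],"delta_rot":[0,0,0]}]'
python3 - <<'E'
from h import *
s=get_state();p=np.array(s["tcp_pos"]);R=np.array(s["ee_rot"])
print("delta to face",R.T@(np.array([.5192,.1377,.035])-p))
E
```

```text
t: 3.35
tcp_pos: [0.4611, 0.1403, 0.0418]
ee_rot: [[0.994, -0.109, 0.007], [-0.109, -0.994, -0.001], [0.007, 0.0, -1.0]]
wrist_force: [0.2, -0.1, 0.2]
grip_width: 0.0002
delta to face [ 0.05801225 -0.00369817  0.00715871]
```

```bash
python3 -m crank '[{"xyz":[0.008,-0.002,0.003],"delta_rot":[0,-0.3,-0.3]},{"xyz":[0.008,-0.002,0.003],"delta_rot":[0,0,0]},{"xyz":[0.008,0,0.001],"delta_rot":[0,0,0]},{"xyz":[0.006,0,0],"delta_rot":[0,0,0]},{"xyz":[0.004,0,0],"delta_rot":[0,0,0]}]'
python3 -m crank '[{"xyz":[0.004,0,0],"delta_rot":[0,0,0]},{"xyz":[0.004,0,0],"delta_rot":[0,0,0]},{"xyz":[0.004,0,0],"delta_rot":[0,0,0]},{"xyz":[0.004,0,0],"delta_rot":[0,0,0]},{"xyz":[0.004,0,0],"delta_rot":[0,0,0]}]'
```

```text
t: 3.77
tcp_pos: [0.4996, 0.141, 0.0353]
ee_rot: [[0.995, -0.103, 0.003], [-0.103, -0.995, 0.0], [0.003, -0.001, -1.0]]
wrist_force: [-0.7, -0.4, 0.3]
grip_width: 0.0001
t: 4.18
tcp_pos: [0.522, 0.1389, 0.0352]
ee_rot: [[0.995, -0.103, 0.003], [-0.103, -0.995, 0.001], [0.003, -0.001, -1.0]]
wrist_force: [-0.7, -0.4, -0.6]
grip_width: 0.0008
```

```bash
python3 - <<'E'
from h import *
s=get_state();print(s["wrist_force"],s["torque"])
b=save("scene","s3")
cv2.imwrite("pics/c3.png",cv2.resize(b[160:270,220:340],None,fx=6,fy=5.4,interpolation=2)[:,:,::-1])
c=calibration("scene");R=np.array(c["orientation"]);q=R.T@(np.array(s["tcp_pos"])-c["origin"]);q=np.array(c["K"])@q;q=q[:2]/q[2];print(q,(q-[220,160])*[6,5.4])
E
```

```text
[-0.69005559 -0.37442898 -0.64265397] [ 0.02123463  0.04201304 -0.03765421]
[285.43309192 211.46136601] [392.59855152 277.89137646]
```

View pics/c3.png

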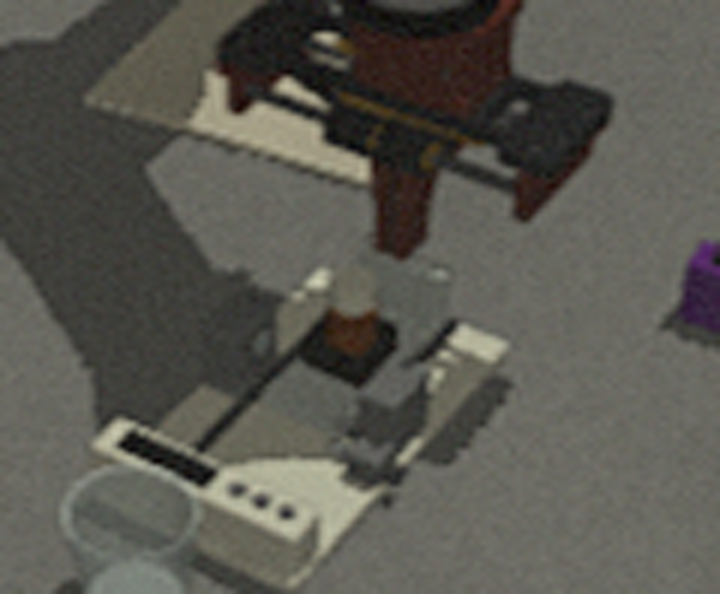

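The finger is centred just in front of the push plate, with its tip hidden by the plate at crop (395,260). It hasn't touched yet and the vial is clear, so I'll go on.

```bash
python3 -m crank '[{"xyz":[0.003,0,0],"delta_rot":[0,0,0]},{"xyz":[0.003,0,0],"delta_rot":[0,0,0]},{"xyz":[0.003,0,0],"delta_rot":[0,0,0]},{"xyz":[0.003,0,0],"delta_rot":[0,0,0]},{"xyz":[0.003,0,0],"delta_rot":[0,0,0]}]'
```

```text
t: 4.65
tcp_pos: [0.5386, 0.1371, 0.0354]
ee_rot: [[0.995, -0.103, 0.003], [-0.103, -0.995, 0.0], [0.003, -0.001, -1.0]]
wrist_force: [-0.5, 0.1, -0.1]
grip_width: 0.0002
```

```bash
python3 - <<'E'
from h import *
s=get_state();print(s["wrist_force"],s["torque"],s["tcp_pos"])
b=save("scene","s4")
o=cv2.imread("pics/scene0.png")[:,:,::-1]
f=lambda i:cv2.resize(i[165:255,235:325],(400,500),interpolation=2)
cv2.imwrite("pics/c4.png",np.hstack([f(o),f(b)])[:,:,::-1])
for r in tip_of("scene","slide_a_face")[:2]: print(r["p"],r["location"],at("scene",r["location"],.0355))
for r in tip_of("scene","vial_center")[:2]: print(r["p"],r["location"],at("scene",r["location"],.05))
c=calibration("scene");R=np.array(c["orientation"])
def pr(p):
    q=np.array(c["K"])@(R.T@(np.array(p)-c["origin"]));return (q[:2]/q[2]-[235,165])*[400/90,500/90]
print(pr(s["tcp_pos"]),pr([.519,.1382,.0355]),pr([.519,.1382,.058]))
E
```

```text
[-0.53522664  0.09331272 -0.10209839] [-0.03920084 -0.0541182   0.00260422] [0.53862425 0.13713751 0.03543699]
0.9 [289.3, 212.0] [0.51900847 0.1502986  0.0355    ]
0.76 [369.2, 180.7] [0.26531689 0.32196418 0.0355    ]
0.44 [278.1, 215.9] [0.56269129 0.13356144 0.05      ]
0.33 [276.0, 225.6] [0.60056264 0.14502709 0.05      ]
[211.29728446 276.04382967] [224.9951174  253.91443213] [226.31122477 223.65562511]
```

View pics/c4.png

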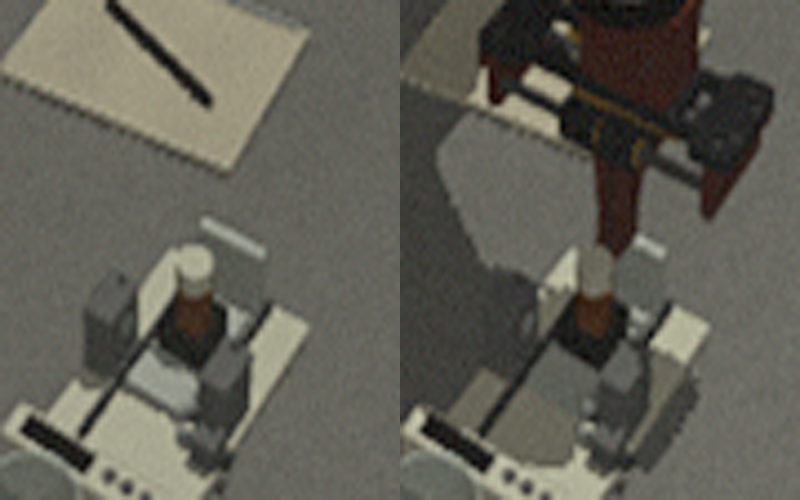

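The picture is ambiguous. The slide doesn't seem to have moved, but the finger appears level with the plate. I'll look at the current frame brightened, with projected reference points.

```bash
python3 - <<'E'
from h import *
s=get_state()
c=calibration("scene");R=np.array(c["orientation"])
def pr(p):
    q=np.array(c["K"])@(R.T@(np.array(p)-c["origin"]));return q[:2]/q[2]
g=lambda n:(255*(cv2.imread(f"pics/{n}.png")/255.)**.5).astype(np.uint8)
out=[]
t=np.array(s["tcp_pos"]);ex=np.array([.995,-.1,0]);ey=np.array([.1,.995,0]);f=np.array([.519,.1382,0]);ez=np.array([0,0,1.])
for n in("s3","s4"):
    i=cv2.resize(g(n)[175:245,255:312],(399,490),interpolation=cv2.INTER_NEAREST)
    def dot(p,col):
        q=(pr(p)-[255,175]+.5)*7;cv2.circle(i,tuple(int(v) for v in q),2,col,-1)
    tt=t if n=="s4" else np.array([.522,.1389,.0352])
    for z in(0,.02,.04,.06): dot(tt+ez*z,(0,255,255))
    for y in(-.025,.025):
        for z in(.013,.058): dot(f+ey*y+ez*z,(0,255,0))
    out.append(i)
cv2.imwrite("pics/c5.png",np.hstack(out))
E
```

```text
(no output)
```

View pics/c5.png

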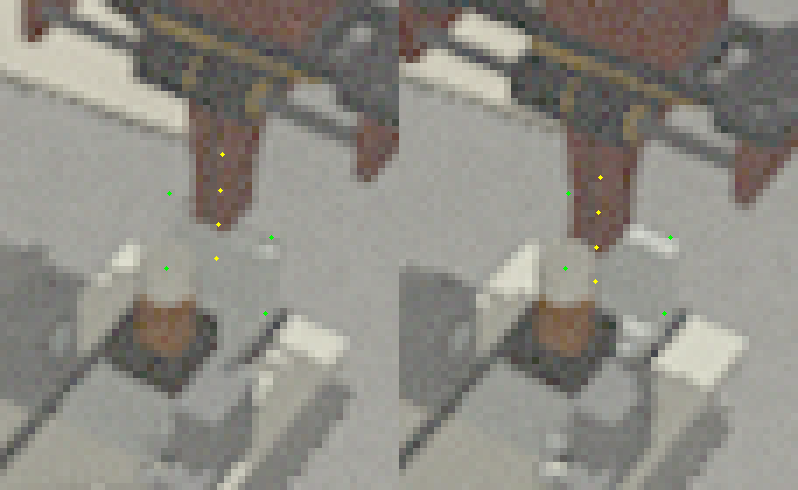

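The brightened view shows the finger end at (600,250), about 18 mm higher than the reported TCP and hiding the plate's top edge. So the finger is passing over the plate: no force, and the slide hasn't moved. I'll lift, back off, and come in about 17 mm lower. That clears the base plate even if the reported height is right.

```bash
python3 -m crank '[{"xyz":[0,0,-0.015],"delta_rot":[0,0,0]},{"xyz":[0,0,-0.015],"delta_rot":[0,0,0]},{"xyz":[-0.025,0,0],"delta_rot":[0,0,0]},{"xyz":[-0.025,0,0],"delta_rot":[0,0,0]},{"xyz":[-0.02,0,0],"delta_rot":[0,0,0]}]'
python3 -m crank '[{"xyz":[0,0,0.015],"delta_rot":[0,0,0]},{"xyz":[0,0,0.015],"delta_rot":[0,0,0]},{"xyz":[0,0,0.012],"delta_rot":[0,0,0]},{"xyz":[0,0,0.002],"delta_rot":[0,0,0]},{"xyz":[0,0,0],"delta_rot":[0,0,0]}]'
python3 - <<'E'
from h import *
s=get_state();p=np.array(s["tcp_pos"]);print(p,s["joints"])
c=calibration("scene");R=np.array(c["orientation"])
q=np.array(c["K"])@(R.T@(p-c["origin"]));q=q[:2]/q[2]
b=save("scene","s6");i=(255*(b/255.)**.5).astype(np.uint8)[165:255,250:330]
i=cv2.resize(i,None,fx=6,fy=6,interpolation=cv2.INTER_NEAREST)[:,:,::-1].copy()
cv2.circle(i,tuple(int(v) for v in (q-[250,165]+.5)*6),2,(0,255,255),-1);cv2.imwrite("pics/c6.png",i)
E
```

```text
t: 5.22
tcp_pos: [0.4694, 0.1442, 0.0657]
ee_rot: [[0.994, -0.107, 0.004], [-0.107, -0.994, 0.002], [0.004, -0.002, -1.0]]
wrist_force: [-0.1, 0.1, -0.1]
grip_width: 0.0006
t: 5.63
tcp_pos: [0.4647, 0.1451, 0.0221]
ee_rot: [[0.995, -0.102, 0.005], [-0.102, -0.995, 0.001], [0.005, -0.001, -1.0]]
wrist_force: [-0.4, 0.2, 0.0]
grip_width: 0.0005
[0.46469215 0.1451166  0.02213523] [ 1.20997682e-03  4.65378382e-01 -5.01841077e-01  2.06765289e+00
  3.50653588e-01  6.85052364e-01 -2.40291668e+00]
```

View pics/c6.png

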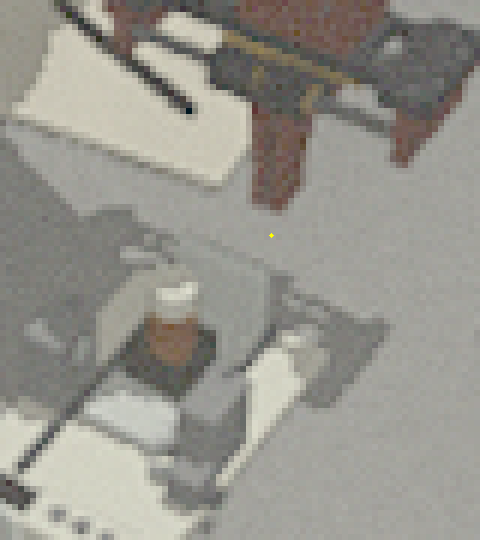

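The finger end is at (272,208), free in front of the plate and about 19 mm above the projected TCP at (271,236). That confirms the height offset. I'll go 5 mm lower and push.

```bash
python3 -m crank '[{"xyz":[0.008,0,0.003],"delta_rot":[0,-0.2,0]},{"xyz":[0.008,0,0.002],"delta_rot":[0,0,0]},{"xyz":[0.008,0,0],"delta_rot":[0,0,0]},{"xyz":[0.006,0,0],"delta_rot":[0,0,0]},{"xyz":[0.005,0,0],"delta_rot":[0,0,0]}]'
python3 -m crank '[{"xyz":[0.004,0,0],"delta_rot":[0,0,0]},{"xyz":[0.004,0,0],"delta_rot":[0,0,0]},{"xyz":[0.004,0,0],"delta_rot":[0,0,0]},{"xyz":[0.004,0,0],"delta_rot":[0,0,0]},{"xyz":[0.004,0,0],"delta_rot":[0,0,0]}]'
```

```text
t: 6.1
tcp_pos: [0.5046, 0.1415, 0.0191]
ee_rot: [[0.995, -0.103, 0.004], [-0.103, -0.995, 0.002], [0.004, -0.002, -1.0]]
wrist_force: [-0.1, -0.0, 0.3]
grip_width: 0.0005
t: 6.52
tcp_pos: [0.5216, 0.1395, 0.0189]
ee_rot: [[0.995, -0.102, -0.005], [-0.102, -0.995, 0.0], [-0.005, 0.0, -1.0]]
wrist_force: [-9.4, 0.9, 7.7]
grip_width: 0.0007
```

```bash
python3 - <<'E'
from h import *
s=get_state();p=np.array(s["tcp_pos"]);print(p,s["wrist_force"],s["torque"])
c=calibration("scene");R=np.array(c["orientation"])
q=np.array(c["K"])@(R.T@(p-c["origin"]));q=q[:2]/q[2]
b=save("scene","s7");out=[]
for im in (cv2.imread("pics/s6.png")[:,:,::-1],b):
    i=(255*(im/255.)**.5).astype(np.uint8)[170:250,255:321]
    i=cv2.resize(i,None,fx=6,fy=6,interpolation=cv2.INTER_NEAREST)[:,:,::-1].copy();out.append(i)
cv2.circle(i,tuple(int(v) for v in (q-[255,170]+.5)*6),2,(0,255,255),-1);cv2.imwrite("pics/c7.png",np.hstack(out))
E
```

```text
[0.52164843 0.13948736 0.01886973] [-9.4102991   0.86613343  7.68442456] [ 0.173686   2.0974286 -0.0423718]
```

View pics/c7.png

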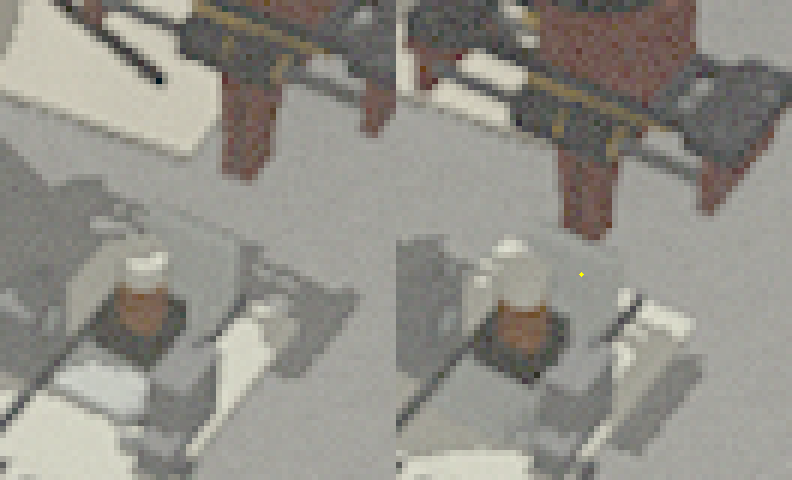

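The slide has moved in by about 10 mm: the well shifted from (140,320) to about (134,335) in the crop, and the force is 9 N. The vial is upright and clear. I'll continue.

```bash
python3 -m crank '[{"xyz":[0.004,0,-0.0005],"delta_rot":[0,0,0]},{"xyz":[0.004,0,-0.0005],"delta_rot":[0,0,0]},{"xyz":[0.004,0,0],"delta_rot":[0,0,0]},{"xyz":[0.004,0,0],"delta_rot":[0,0,0]},{"xyz":[0.004,0,0],"delta_rot":[0,0,0]}]'
python3 -m crank '[{"xyz":[0.004,0,0],"delta_rot":[0,0,0]},{"xyz":[0.004,0,0],"delta_rot":[0,0,0]},{"xyz":[0.004,0,0],"delta_rot":[0,0,0]},{"xyz":[0.004,0,0],"delta_rot":[0,0,0]},{"xyz":[0.003,0,0],"delta_rot":[0,0,0]}]'
```

```text
t: 6.98
tcp_pos: [0.5308, 0.1383, 0.0182]
ee_rot: [[0.995, -0.098, -0.025], [-0.098, -0.995, -0.004], [-0.025, 0.007, -1.0]]
wrist_force: [-7.9, 0.3, 6.2]
grip_width: 0.0006
t: 7.4
tcp_pos: [0.5426, 0.137, 0.0173]
ee_rot: [[0.995, -0.094, -0.039], [-0.094, -0.996, -0.008], [-0.038, 0.012, -0.999]]
wrist_force: [-7.1, -0.2, 6.7]
grip_width: 0.0005
```

```bash
python3 -m crank '[{"xyz":[0.006,0,-0.001],"delta_rot":[0,0.6,0.1]},{"xyz":[0.006,0,-0.001],"delta_rot":[0,0.6,0.1]},{"xyz":[0.006,0,-0.001],"delta_rot":[0,0.6,0.1]},{"xyz":[0.006,0,-0.001],"delta_rot":[0,0.6,0.1]},{"xyz":[0.006,0,-0.001],"delta_rot":[0,0.6,0.1]}]'
```

```text
t: 7.82
tcp_pos: [0.5594, 0.135, 0.0171]
ee_rot: [[0.995, -0.098, -0.012], [-0.099, -0.995, -0.017], [-0.01, 0.018, -1.0]]
wrist_force: [-9.5, 1.4, 1.9]
grip_width: 0.0002
```

```bash
python3 -m crank '[{"xyz":[0.005,0,-0.001],"delta_rot":[0.2,0.3,0]},{"xyz":[0.005,0,-0.001],"delta_rot":[0.2,0.3,0]},{"xyz":[0.005,0,-0.0005],"delta_rot":[0.2,0.3,0]},{"xyz":[0.004,0,-0.0005],"delta_rot":[0.2,0.3,0]},{"xyz":[0.004,0,0],"delta_rot":[0,0.2,0]}]'
```

```text
t: 8.23
tcp_pos: [0.5675, 0.1343, 0.0167]
ee_rot: [[0.996, -0.093, -0.012], [-0.093, -0.996, -0.01], [-0.011, 0.011, -1.0]]
wrist_force: [-18.3, 0.7, 15.1]
grip_width: 0.0007
```

```bash
python3 -m crank '[{"xyz":[0.005,0,-0.001],"delta_rot":[0,0.3,0]},{"xyz":[0.005,0,-0.001],"delta_rot":[0,0.3,0]},{"xyz":[0.005,0,-0.001],"delta_rot":[0,0.3,0]},{"xyz":[0.005,0,-0.001],"delta_rot":[0,0.3,0]},{"xyz":[0.005,0,-0.001],"delta_rot":[0,0.3,0]}]'
python3 - <<'E'
from h import *
b=save("scene","s8");out=[]
for im in (cv2.imread("pics/s6.png")[:,:,::-1],b):
    i=(255*(im/255.)**.5).astype(np.uint8)[170:250,255:321]
    out.append(cv2.resize(i,None,fx=6,fy=6,interpolation=cv2.INTER_NEAREST)[:,:,::-1])
cv2.imwrite("pics/c8.png",np.hstack(out))
for n,z in(("vial_center",.05),("slide_a_face",.0355)):
  for r in tip_of("scene",n)[:3]: print(n,r["p"],r["location"],at("scene",r["location"],z))
E
```

```text
t: 8.65
tcp_pos: [0.5668, 0.1339, 0.0168]
ee_rot: [[0.996, -0.085, -0.032], [-0.086, -0.996, -0.021], [-0.03, 0.024, -0.999]]
wrist_force: [-16.5, 1.4, 8.8]
grip_width: 0.0003
vial_center 0.52 [266.2, 230.1] [0.62886736 0.12819469 0.05      ]
slide_a_face 0.79 [277.6, 223.5] [0.57821981 0.13978179 0.0355    ]
slide_a_face 0.77 [371.2, 178.5] [0.25113765 0.32469767 0.0355    ]
slide_a_face 0.69 [232.3, 125.6] [ 0.17462555 -0.25256554  0.0355    ]
```

View pics/c8.png

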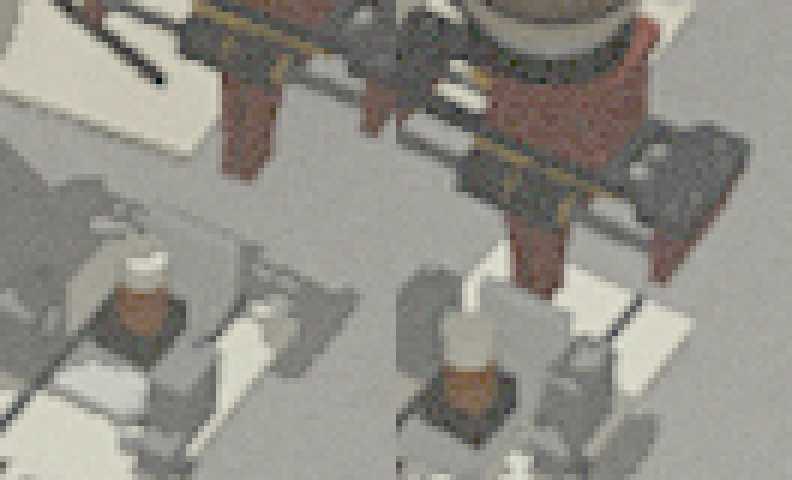

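The slide is at the inner stop. The TCP stalled at x≈0.567 with 17 N, and the network puts the face and the vial about 60 mm further in. The vial is upright and clear. Now I'll retreat gently, then move clear.

```bash
python3 -m crank '[{"xyz":[-0.006,0,0],"delta_rot":[0,0.4,0]},{"xyz":[-0.006,0,0],"delta_rot":[0.3,0.4,0.3]},{"xyz":[-0.006,0,0],"delta_rot":[0.3,0.4,0.3]},{"xyz":[-0.006,0,0],"delta_rot":[0.3,0.3,0.2]},{"xyz":[-0.006,0,0],"delta_rot":[0.3,0,0]}]'
python3 -m crank '[{"xyz":[-0.008,0,0],"delta_rot":[0,0,0]},{"xyz":[-0.01,0,0],"delta_rot":[0,0,0]},{"xyz":[-0.015,0,0],"delta_rot":[0,0,0]},{"xyz":[-0.02,0,0],"delta_rot":[0,0,0]},{"xyz":[-0.02,0,0],"delta_rot":[0,0,0]}]'
```

```text
t: 9.22
tcp_pos: [0.5318, 0.1383, 0.0165]
ee_rot: [[0.995, -0.097, -0.009], [-0.097, -0.995, -0.002], [-0.009, 0.003, -1.0]]
wrist_force: [0.2, -0.6, -0.2]
grip_width: 0.0006
t: 9.63
tcp_pos: [0.4608, 0.1442, 0.0174]
ee_rot: [[0.995, -0.102, -0.002], [-0.102, -0.995, -0.0], [-0.002, 0.0, -1.0]]
wrist_force: [0.4, 0.8, 0.7]
grip_width: 0.0004
```

Contact was lost 36 mm out, which fits the slide latching. I'll rise, back off and check.

```bash
python3 -m crank '[{"xyz":[0,0,-0.03],"delta_rot":[0,0,0]},{"xyz":[0,0,-0.035],"delta_rot":[0,0,0]},{"xyz":[-0.01,0,-0.035],"delta_rot":[0,0,0]},{"xyz":[-0.01,0,-0.03],"delta_rot":[0,0,0]},{"xyz":[0,0,-0.01],"delta_rot":[0,0,0]}]'
python3 -m crank '[{"xyz":[0,0,0],"delta_rot":[0,0,0]},{"xyz":[0,0,0],"delta_rot":[0,0,0]},{"xyz":[0,0,0],"delta_rot":[0,0,0]},{"xyz":[0,0,0],"delta_rot":[0,0,0]},{"xyz":[0,0,0],"delta_rot":[0,0,0]}]'
python3 - <<'E'
from h import *
b=save("scene","s9");out=[]
for im in (cv2.imread("pics/s6.png")[:,:,::-1],b):
    i=(255*(im/255.)**.5).astype(np.uint8)[170:250,255:321]
    out.append(cv2.resize(i,None,fx=6,fy=6,interpolation=cv2.INTER_NEAREST)[:,:,::-1])
cv2.imwrite("pics/c9.png",np.hstack(out))
for n,z in(("vial_center",.05),("slide_a_face",.0355)):
  for r in tip_of("scene",n)[:3]: print(n,r["p"],r["location"],at("scene",r["location"],z))
E
```

```text
t: 10.05
tcp_pos: [0.4326, 0.1457, 0.1596]
ee_rot: [[0.995, -0.098, -0.009], [-0.098, -0.995, -0.004], [-0.009, 0.004, -1.0]]
wrist_force: [1.1, -0.5, -0.1]
grip_width: 0.0005
t: 10.47
tcp_pos: [0.4336, 0.145, 0.1604]
ee_rot: [[0.995, -0.1, -0.003], [-0.1, -0.995, -0.004], [-0.003, 0.005, -1.0]]
wrist_force: [-0.7, -0.1, -0.4]
grip_width: 0.0005
vial_center 0.59 [274.2, 224.5] [0.5990379  0.13861243 0.05      ]
slide_a_face 0.78 [371.6, 177.9] [0.24745566 0.32502539 0.0355    ]
slide_a_face 0.75 [284.8, 215.0] [0.53679209 0.14367393 0.0355    ]
```

View pics/c9.png

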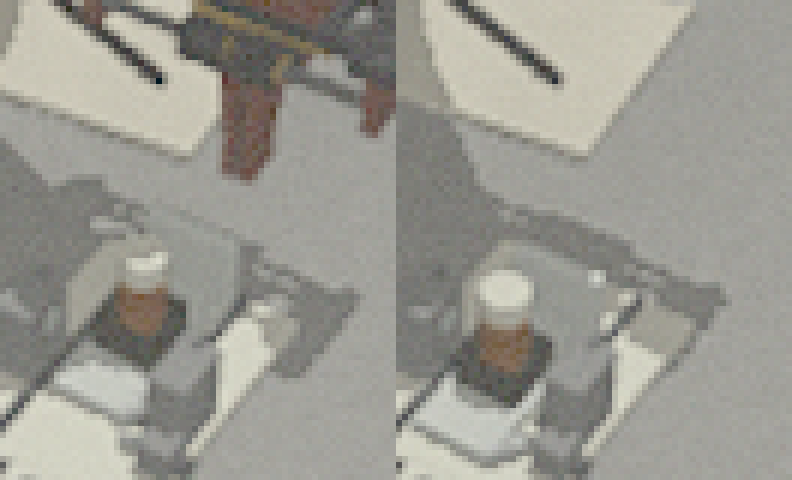

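The slide sits half-way: the well is at (109,360), against (140,320) when out and (64,400) at full stop. The vial is upright and the gripper is clear, so I'll hand in.

```bash
python3 -c "
from bench import *
print(job_done())"
```

```text
the job is handed in; nothing more can be done
None
```

I pushed the loaded photometer's slide in to its inner stop with closed fingertips, let it spring back, and handed the job in at about 10.5 s. I got no verdict back.

**Inner stop:** the tool stalled at x ≈ 0.567 m with about 17 N. The network placed the slide face and vial about 60 mm further in than at the start.

**Latch:** after I retreated, the picture shows the slide about half-way between out and fully in. The network's vial position had moved about 30 mm from the start. Its face position suggests a smaller shift, about 15–30 mm depending on which earlier reading it is compared with, but those readings vary by 1–2 cm.

**Vial and clearance:** the vial stands upright in its well. The gripper is about 16 cm up, in front of the reader and touching nothing.

**First attempt missed:** the first push, at a reported height of 35 mm, passed over the plate without touching it. In the pictures the finger ends sit about 19 mm above the reported tool point, so I came in lower for the second push.

**Not checked:** I didn't re-measure the bystanders or the other photometer at the end. The arm stayed away from them, and no unexpected forces showed.

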